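# Clip the sprung dust cap into the bench lens

## Robot

A 6-joint arm with a two-finger parallel gripper is mounted at the origin on a cart in front of the work surface, level with it; the furniture and walls round the work are solid. World frame = base frame: x ahead of the robot, y to its left, z up, the work surface at z = 0. Lengths are in m, angles in degrees, forces in N, time in s.
With the tool pointing down it reaches from about 0.35 to 0.95 m from the base axis. Payload 17.4 kg.
Tool frame: the origin (TCP) lies midway between the tips of the shut fingers; the grasp point (between the pads) lies 19 mm behind it; z points along the fingers, x is the direction in which the jaws open and shut, and the axes are right-handed (so a half turn about z gives the same grasp; the last joint's range is limited). The gripper opens to 93 mm and grips with 3 to 60 N. Pads are 15 mm wide; open, the fingers measure 128 mm over their backs; the gripper's body (75 mm by 188 mm) begins 65 mm behind the grasp point.
Start: joints at [68.996, 6.646, 82.598, -0, 90.757, -2.166], TCP at [0.218, 0.639, 0.219] pointing down, gripper open.
Joint ranges: [-162.19, 162.19], [-47.58, 125.68], [4.15, 143.07], [-65.23, 245.23], [0.69, 171.88], [-170.13, 170.13]. Speed limits (degrees/s): [108.29, 108.29, 127.2, 180, 180, 180].

## Interface

Orientations are given as a 3x3 rotation matrix whose columns are the frame's x, y, z axes.
In Python, from cell import manip gives the robot as it stands. The module is installed in compiled form; this text tells all that it offers.
- The arm moves only by the tool arm_command, never from a script. Its argument "series" is a list of rows, each an object with "jaw": the closure in counts, from 0 (fully open) to 255 (shut); "linear": the shift along the world's x, y, z in cm, a list of three; "angular": the turn, a rotation vector about the world's x, y, z in rad, a list of three. A call has 1 to 5 rows; each row shifts and turns the pose as measured when the row begins; what a row does not reach is not made up. A row lasts 1/12 s, in which the tool goes at most 41.7 mm and 7.16 degrees, less where a joint would pass 70% of its speed; a pose out of reach is approached as far as the arm can. A call is refused whole if a number of a shift passes 4.17 or a number of a turn 0.125, either way. A call with a gripper value outside its range is refused whole. The fingers move at their own pace and stop on an object; the grip force is fixed at half the most. Time passes only in rows, so rows that do not move let the fingers close. It gives the time, the measured TCP pose, the force and the opening at its end, in the units of the state.
- manip.observe(): the state, without advancing time (a new reading comes with each control period).
- manip.snapshot(name): name is "scene" or "top"; returns the picture (400x640x3 uint8, red, green, blue); there is no depth.
- manip.calibration(name): a dict with "intrinsics" (3x3 intrinsics, pixels), "dist" ([k1, k2, p1, p2, k3] as OpenCV has them; the pictures are not rectified), "position" and "attitude" of the camera in the world. Camera axes: x right, y up, looking along -z (the intrinsics and any distortion apply to the point x, -y, -z); pixel columns grow to the right and rows downward; lengths in m; the calibration is good to about 2 mm. A picture is of the moment at which its call begins. calibration takes no time and is no camera call.
- manip.finish_job(): hands the job in, once; it reports no verdict.
The state is a dict: "time": time; "joints": joint angles; "dq": joint speeds; "tau": joint torques, N m; "tcp_pos": TCP position; "tcp_rot": TCP orientation; "contact_force": force on the tool from outside, world axes, zero at the start; "moment": the same for the moment, N m; "gripper_width": opening from 0.0 (shut) to 1.0 (fully open).
Only numpy, scipy, OpenCV 4.12 (cv2) and the standard library are available. Lean on these libraries where they do the work, as an engineer would, in place of code of your own. Each camera call takes 0.05 s, during which the arm holds its last target.

## Task

Put the dust cap back on the upright lens: pinch its two tabs together to pick it up, and keep them pinched while you press the cap gently down into the lens mouth against the sprung ring inside, only as far and as hard as it takes. Then let the tabs spring out so that the catches lock under the rim and hold the cap level; leave the drill chuck, the loupe and the tin lid alone.

Things in the scene. Friction and masses are not known exactly. Their poses are not given: they have to be found in the camera images.
- lens: lens standing upright on a steel foot 88 mm across, screwed down (fixed). Origin: centre of the foot's underside, z up its axis; yaw does not matter. Black ring 76 mm across up to 50 mm high, then the nose, 66 mm across, drawn out by a different, unmeasured amount each time: its flat rim stands 84 to 100 mm above the origin, stiff. The rim's round mouth is 51 mm across.
- lens_axis (a point): fixed point on the lens axis 84 mm above its foot: the lowest height the rim can have. The mouth goes straight down 8 mm from the rim; below is a groove 61 mm across. A flat sprung ring lies in the bore 10 mm below the rim: it yields from 1.5 N, gaining 1.2 N per mm, so the cap is home (flange on rim, hard stop) at about 8.7 N plus friction.
- cap: dust cap lying right way up, 70 to 105 g. Origin: centre of the underside of its spigot, z up. Spigot 48 mm across, 16 mm long, foot chamfered 2.5 mm. Grey flange 64 mm across, 16 to 20 mm above the origin. Any yaw fits. Pinched and pushed to 3 mm short of home or deeper, its catches can spring out into the groove; the ring then lifts it till they bear, 3 mm above home.
- cap_tabs (a point): point midway between the cap's two black pinch tabs, 28 mm above the cap's origin, axes as the cap's. The tabs face each other along y: plates 24 mm wide (x), 4 mm thick, 20 to 36 mm above the cap's origin, outer faces 34 mm apart free, 23 mm fully pinched. Each resists with 4 N at first, 10.5 N fully pinched.
- tab_left (a joint): travel of the tab on the cap's +y side: 0 sprung out, 0.0055 m fully pinched. It carries a square-edged steel catch 2 to 5 mm above the cap's origin that reaches 29 mm from the axis when free, 23.5 mm when pinched; it passes the mouth only if pinched by 4 mm or more.
- tab_right (a joint): the same for the tab on the cap's -y side
- drill_chuck: bystander: small grey steel drill chuck, 26 mm across, 37 mm tall, origin at the centre of its underside
- loupe: bystander: folding loupe, 25x60x12 mm, lying, origin at the centre of its underside
- tin_lid: bystander: shallow round tin lid, 50 mm across, 10 mm high, origin at the centre of its underside
Not all that is in view belongs to the job. Leave any green look-alike of the cap alone.

How it is judged:
By the outcome, as a careful person would: the job done as asked, in the order asked, and still so for the second after the job is handed in, with the robot touching nothing.
It also fails if it takes over 40 s, if anything falls off the work surface, if the arm or the gripper's body presses on something with over 40 N, if the wrist force passes 120 N, or if a joint passes its speed limit or range.

## Working session

There is one attempt and no reset: what is moved stays moved. The work goes in short steps, Python scripts to look and compute and a tool call to move; the robot and the scene stay as the last step left them, time stands still between calls to the robot, and variables do not carry over. Pictures are saved under pics/ and viewed, and the job is handed in when it is done.

Besides the shell and the picture viewer there is one more tool, called after "Emit:" by a JSON object that holds its "method" and its "body", one argument or row to a line. arm_command: Moves the arm, as the interface text tells. Its arguments: {"type":"object","properties":{"series":{"type":"array"}},"required":["series"]}

```bash
mkdir -p pics; python3 - <<'E'
from cell import manip
import cv2
s=manip.observe()
for k,v in s.items(): print(k,v)
for n in("scene","top"):
    im=manip.snapshot(n); cv2.imwrite(f"pics/{n}0.png",im[:,:,::-1])
    print(manip.calibration(n))
E
```

```text
time 0.0
joints [ 6.89956792e+01  6.67528292e+00  8.26362620e+01  3.57642377e-04
  9.07570565e+01 -2.16568983e+00]
dq [ 0.03431401  0.10987837  0.0447848  -0.00265212 -0.01592282  0.05919183]
tau [-3.69567279e-03 -7.21287990e+01 -6.22598219e+01  7.77578051e-02
  2.38562113e-02 -1.30946951e-04]
tcp_pos [0.21789042 0.63864323 0.21788596]
tcp_rot [[ 3.22903553e-01  9.46431776e-01 -4.34992274e-04]
 [ 9.46431120e-01 -3.22903842e-01 -1.11552523e-03]
 [-1.19622920e-03 -5.14831651e-05 -9.99999283e-01]]
contact_force [ 0.51657029 -0.49692146 -0.14317825]
moment [ 0.0259841   0.07241223 -0.01759625]
gripper_width 0.9999838826266793
{'intrinsics': array([[503.69143994,   0.        , 307.63767918],
       [  0.        , 503.69143994, 207.16258728],
       [  0.        ,   0.        ,   1.        ]]), 'dist': array([-0.13721908,  0.        ,  0.        ,  0.        ,  0.        ]), 'position': array([-0.15259867, -0.4988154 ,  1.01729078]), 'attitude': array([[ 0.66251917,  0.53961159, -0.51950715],
       [-0.74904328,  0.4758112 , -0.46101829],
       [-0.00158349,  0.69456679,  0.71942648]])}
{'intrinsics': array([[516.52459804,   0.        , 315.76285898],
       [  0.        , 516.52459804, 193.84013072],
       [  0.        ,   0.        ,   1.        ]]), 'dist': array([-0.07494627,  0.        ,  0.        ,  0.        ,  0.        ]), 'position': array([0.39253628, 0.09457165, 1.3997976 ]), 'attitude': array([[-2.17873147e-02,  9.95278127e-01, -9.45873275e-02],
       [-9.99759665e-01, -2.19198682e-02, -3.62490242e-04],
       [-2.43412037e-03,  9.45566972e-02,  9.95516502e-01]])}
```

View pics/scene0.png

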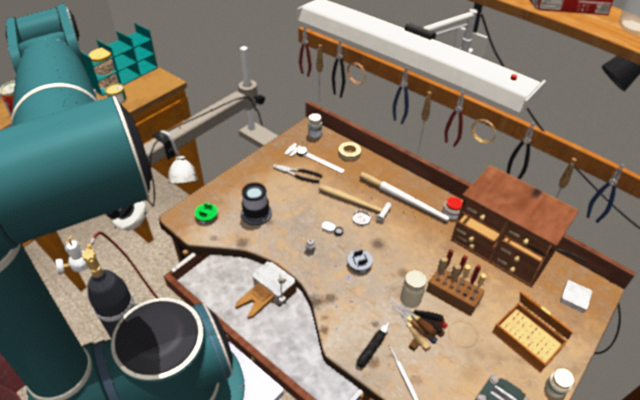

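View pics/top0.png

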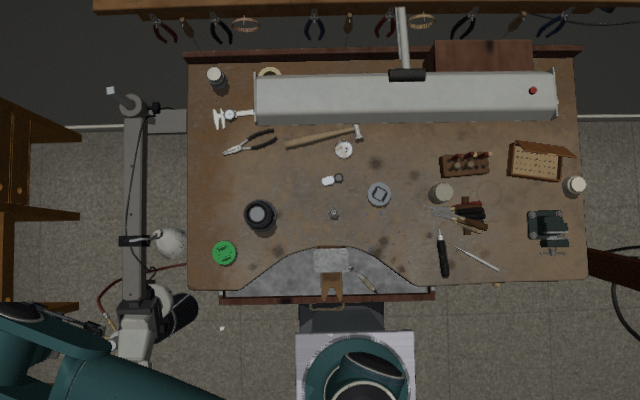

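The cap is grey with black tabs, at about (379,194) in the top view and (360,261) in the scene view. The lens is at (260,215) and (256,203). The green look-alike is at (224,253) in the top view. I'll zoom in on the cap and lens next.

```bash
cat > h.py <<'E'
import numpy as np, cv2
from cell import manip
def ray(n,uv):
    c=manip.calibration(n); 
    p=cv2.undistortPoints(np.array(uv,float).reshape(-1,1,2),c["intrinsics"],c["dist"]).reshape(-1,2)
    d=np.c_[p[:,0],-p[:,1],-np.ones(len(p))]@c["attitude"].T
    return c["position"],d
def onplane(n,uv,z):
    o,d=ray(n,uv); t=(z-o[2])/d[:,2]; return o+t[:,None]*d
def proj(n,P):
    c=manip.calibration(n); q=(np.atleast_2d(P)-c["position"])@c["attitude"]
    q=q*[1,-1,-1]
    return cv2.projectPoints(q.reshape(-1,1,3),np.zeros(3),np.zeros(3),c["intrinsics"],c["dist"])[0].reshape(-1,2)
def crop(src,dst,u,v,r=32,k=9):
    im=cv2.imread(src)[v-r:v+r,u-r:u+r]; cv2.imwrite(dst,cv2.resize(im,None,fx=k,fy=k,interpolation=cv2.INTER_NEAREST)); return cv2.resize(im,None,fx=k,fy=k,interpolation=cv2.INTER_NEAREST)
E
python3 - <<'E'
from h import *
a=[crop("pics/top0.png","pics/t.png",379,194,20,15)[:,:],crop("pics/scene0.png","pics/t.png",360,261,20,15)]
b=[crop("pics/top0.png","pics/t.png",260,215,30,10),crop("pics/scene0.png","pics/t.png",256,203,30,10)]
cv2.imwrite("pics/z0.png",np.vstack([np.hstack(a),np.hstack(b)]))
print(onplane("top",[[379,194]],.018),onplane("scene",[[360,261]],.018))
print(onplane("top",[[260,213]],.092),onplane("scene",[[255,193]],.092))
E
```

```text
[[ 0.51964901 -0.07494343  0.018     ]] [[ 0.51531361 -0.0811379   0.018     ]]
[[0.47108408 0.23757809 0.092     ]] [[0.46279423 0.23224382 0.092     ]]
```

View pics/z0.png

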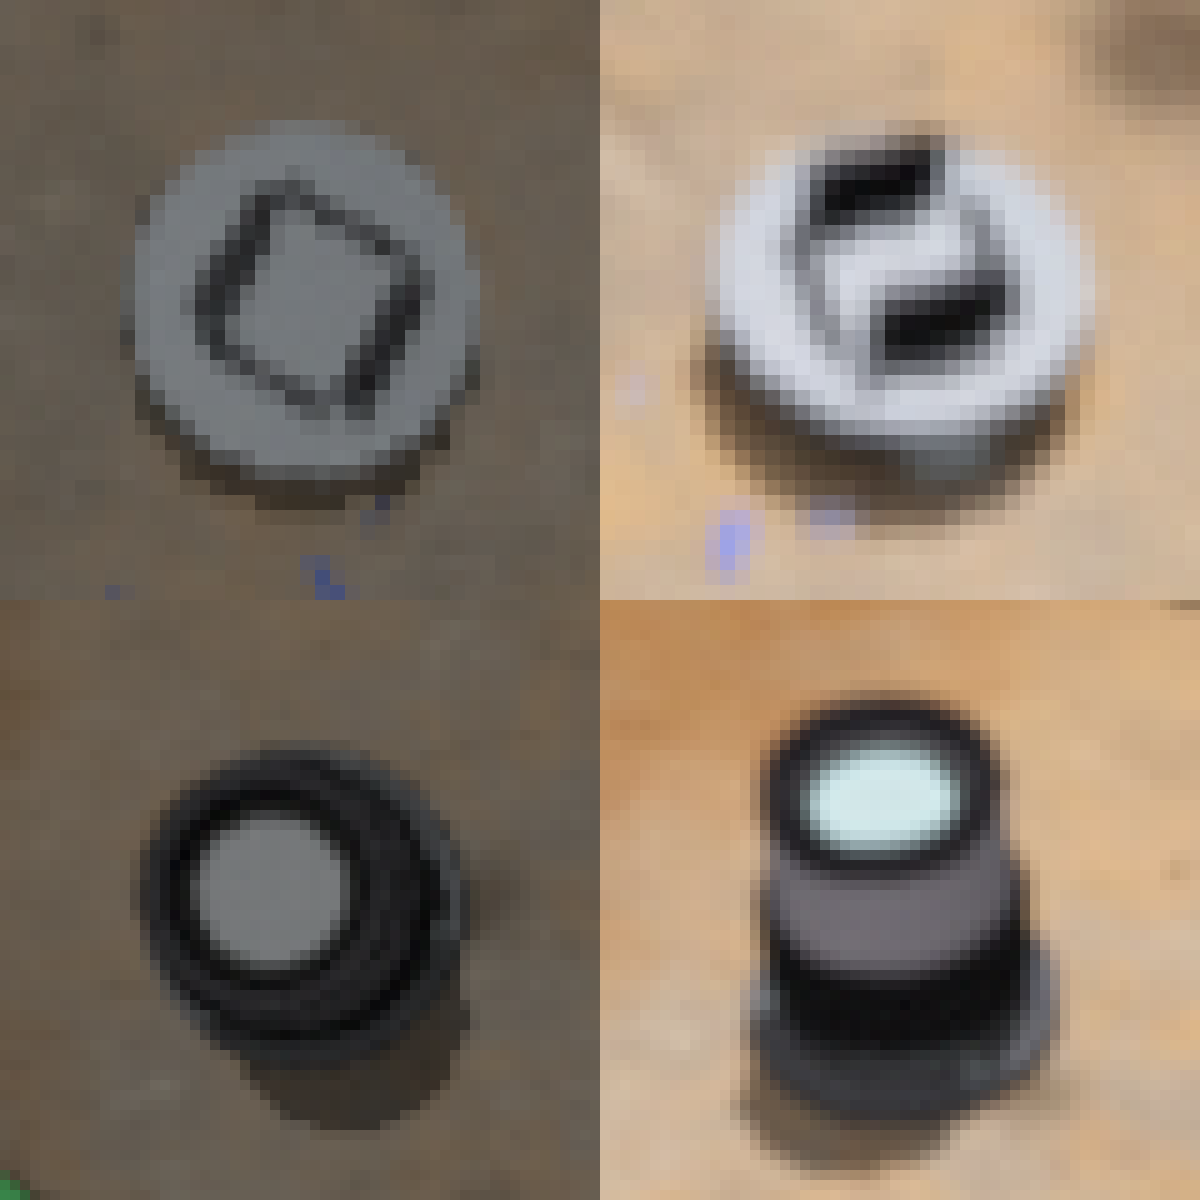

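```bash
python3 - <<'E'
from h import *
from scipy.optimize import least_squares
def circ(P,R=None):
    f=(lambda q:np.hypot(P[:,0]-q[0],P[:,1]-q[1])-(R if R else q[2]))
    r=least_squares(f,[P[:,0].mean(),P[:,1].mean(),.03],loss='soft_l1',f_scale=.001); return r.x*1000, np.sqrt(np.mean(f(r.x)**2))*1000
K=8
def sub(n,u,v,r):
    im=cv2.imread(f"pics/{n}0.png")[v-r:v+r,u-r:u+r]
    return cv2.resize(im,None,fx=K,fy=K,interpolation=cv2.INTER_CUBIC)
def uv(c,u,v,r): return (c.reshape(-1,2)+.5)/K-.5+[u-r,v-r]
# cap flange: top view: greyish (low saturation)
for n,u,v,thr in(("top",379,194,None),("scene",360,261,None)):
    r=20; s=sub(n,u,v,r).astype(float)
    # blue minus red: table is brown (r>b); grey b>=r
    d=s[:,:,0]-s[:,:,2]
    g=s.max(2)
    m=((d>-8)&(g>(90 if n=="top" else 150))).astype(np.uint8)
    m[:K*0+1]=0
    cs,_=cv2.findContours(m,cv2.RETR_EXTERNAL,cv2.CHAIN_APPROX_NONE); c=max(cs,key=cv2.contourArea)
    h=cv2.convexHull(c)
    P=onplane(n,uv(c,u,v,r),.020); print(n,"flange",circ(P))
    vis=s.astype(np.uint8).copy(); cv2.drawContours(vis,[c],-1,(0,0,255),1)
    blk=((g<(70 if n=="top" else 90))).astype(np.uint8)
    mm=np.zeros_like(m); e=cv2.fitEllipse(c); cv2.ellipse(mm,(e[0],(e[1][0]*.82,e[1][1]*.82),e[2]),1,-1)
    blk&=mm if n=="top" else 1
    if n=="top":
        cc,_=cv2.findContours(blk,cv2.RETR_EXTERNAL,cv2.CHAIN_APPROX_NONE)
        pts=np.vstack(cc); R=cv2.minAreaRect(pts); B=cv2.boxPoints(R); cv2.polylines(vis,[B.astype(int)],True,(0,255,0),1)
        Q=onplane(n,uv(B,u,v,r),.030); print(Q*1000, "edges",[np.linalg.norm(Q[i]-Q[i-1])*1000 for i in range(4)],"ang",[np.degrees(np.arctan2(*(Q[i]-Q[i-1])[[1,0]])) for i in range(4)],"cen",Q.mean(0))
    else:
        blk=(g<110).astype(np.uint8); nl,l,st,ce=cv2.connectedComponentsWithStats(blk)
        for i in range(1,nl):
            if st[i,4]>300:
                print("blk",st[i],uv(ce[i],u,v,r)); 
                cv2.circle(vis,tuple(int(x) for x in ce[i]),2,(0,255,0),-1)
    cv2.imwrite(f"pics/c_{n}.png",vis)
a=cv2.imread("pics/c_top.png");b=cv2.imread("pics/c_scene.png");cv2.imwrite("pics/c1.png",np.hstack([a,b]))
# lens
out=[]
for n,u,v in(("top",260,215),("scene",256,203)):
    r=30; s=sub(n,u,v,r); g=s.max(2)
    m=(g>(90 if n=="top" else 160)).astype(np.uint8)
    nl,l,st,ce=cv2.connectedComponentsWithStats(m)
    # glass component near expected
    p=np.array([(227-0)*.8+30,(885-600)*.8]) if n=="top" else np.array([(880-600)*.8,(800-600)*.8])
    if n=="top": p=np.array([270*.8,(885-600)*.8])
    i=l[int(p[1]),int(p[0])]; c=cv2.findContours((l==i).astype(np.uint8),cv2.RETR_EXTERNAL,cv2.CHAIN_APPROX_NONE)[0]; c=max(c,key=cv2.contourArea)
    for z in(.06,.075,.085,.092): print(n,"glass",z,circ(onplane(n,uv(c,u,v,r),z)))
    vis=s.copy(); cv2.drawContours(vis,[c],-1,(0,0,255),1)
    out.append(vis)
cv2.imwrite("pics/l1.png",cv2.resize(np.hstack(out),(800,400)))
E
```

```text
top flange (array([521.23962876, -74.03155068,  31.41364848]), np.float64(0.38587571827786055))
[[513.87673607 -49.60697594  30.        ]
 [543.01807883 -66.28204335  30.        ]
 [524.82486401 -98.26668513  30.        ]
 [495.7475466  -81.53468563  30.        ]] edges [np.float64(36.71574808309555), np.float64(33.5749271170306), np.float64(36.7968799685627), np.float64(33.547730093587234)] ang [np.float64(60.4112267233465), np.float64(-29.77876918311621), np.float64(-119.63169344819791), np.float64(150.08252875893334)] cen [ 0.51936681 -0.0739226   0.03      ]
scene flange (array([517.20696967, -80.32452103,  29.64420875]), np.float64(6.825111657149113))
blk [ 109   75   72   53 2400] [[357.66234375 253.02505208]]
blk [ 146  142   73   54 2520] [[362.25763889 261.97455357]]
blk [  59  185  185   89 6318] [[357.8598251  270.62953071]]
top glass 0.06 (array([471.55709808, 249.87660485,  18.59496798]), np.float64(0.2511440621420259))
top glass 0.075 (array([470.67243525, 248.13786703,  18.38681351]), np.float64(0.24833201858536857))
top glass 0.085 (array([470.0826595 , 246.97870831,  18.2480434 ]), np.float64(0.24645733100273867))
top glass 0.092 (array([469.66981624, 246.16729715,  18.1509041 ]), np.float64(0.24514505341616324))
scene glass 0.06 (array([483.36338724, 261.88061143,  18.99408163]), np.float64(0.5302462377571828))
scene glass 0.075 (array([473.39922945, 249.9613274 ,  18.6962518 ]), np.float64(0.5218983397455689))
scene glass 0.085 (array([466.75644335, 242.01513467,  18.49770239]), np.float64(0.5163342150963497))
scene glass 0.092 (array([462.10648522, 236.45279739,  18.35871975]), np.float64(0.5124399161901232))
```

View pics/c1.png

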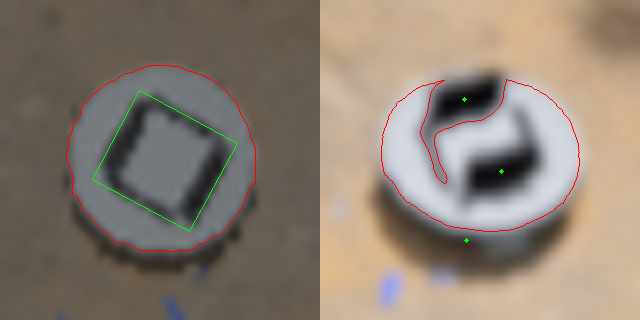

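View pics/l1.png

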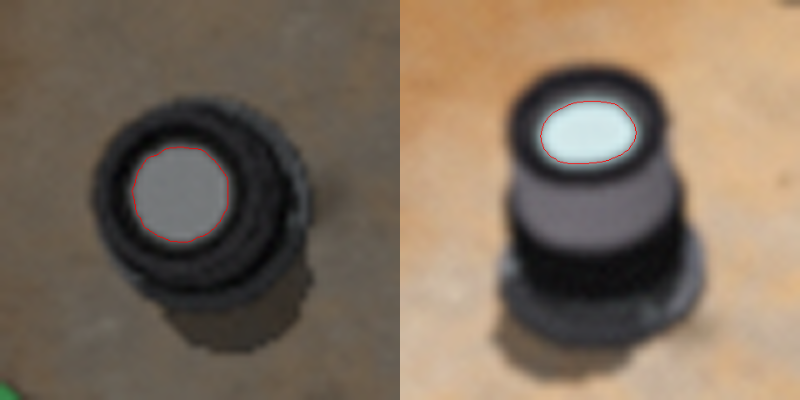

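```bash
python3 - <<'E'
from h import *
o=[]
for n,u,v,g in(("top",260,215,4),("scene",256,200,2)):
    im=cv2.imread(f"pics/{n}0.png")[v-26:v+26,u-26:u+26].astype(float)
    im=np.clip(im*g,0,255).astype(np.uint8)
    o.append(cv2.resize(im,(400,400),interpolation=cv2.INTER_CUBIC))
cv2.imwrite("pics/l2.png",np.hstack(o))
im=cv2.imread("pics/top0.png").max(2); print(im[213,242:285]); print(im[196:240,257])
im=cv2.imread("pics/scene0.png").max(2); print(im[193,236:276]); print(im[180:240,255])
E
```

```text
[103  83  48  42  28  17  26  74 113 121 122 122 122 122 121 121 121 121
 121 120 122 122  77  35  18  35  40  30  24  28  17  22  59  74  56  70
  79  80  82  84  90  96 100]
[101 103 104  83  56  47  42  26  14  25  63 109 121 120 120 120 121 121
 120 122 123 121 120 122 122  80  35  18  40  45  32  27  16  33  44  44
  55  58  57  72  96 103 101 100]
[204 205 207 207 199 162  96  51  47  59 114 195 231 235 233 232 232 232
 232 231 231 231 234 235 215 151  76  48  47  88 158 197 209 210 209 212
 215 218 219 217]
[201 186 140  73  36  51  77 119 186 229 234 232 231 231 233 233 214 155
  79  43  56  91 111 115 114 114 113 115 112  95  66  33  20  17  18  16
  18  22  39  52  56  57  61  59  56  74  94 103 120 165 204 215 210 210
 210 209 214 213 214 214]
```

View pics/l2.png

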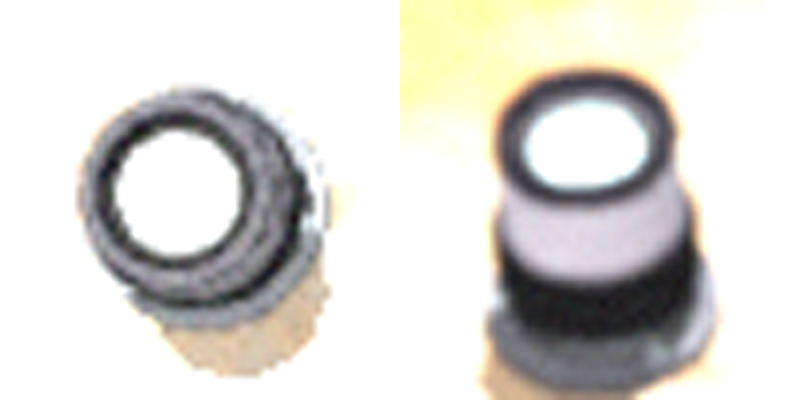

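```bash
python3 - <<'E'
from h import *
from scipy.optimize import least_squares
K=8
def sub(n,u,v,r):
    im=cv2.imread(f"pics/{n}0.png")[v-r:v+r,u-r:u+r]
    return cv2.resize(im,None,fx=K,fy=K,interpolation=cv2.INTER_CUBIC)
u,v,r=360,261,20
s=sub("scene",u,v,r).astype(float); d=s[:,:,0]-s[:,:,2]
m=((d>-8)&(s.max(2)>150)).astype(np.uint8)
c=max(cv2.findContours(m,cv2.RETR_EXTERNAL,cv2.CHAIN_APPROX_NONE)[0],key=cv2.contourArea)
h=cv2.convexHull(c).reshape(-1,2)
# dense: contour points close to the hull, off the black tab gap
P=(c.reshape(-1,2)); dist=np.array([cv2.pointPolygonTest(h.reshape(-1,1,2).astype(np.float32),(float(a),float(b)),True) for a,b in P])
P=P[dist<2]; W=onplane("scene",(P+.5)/K-.5+[u-r,v-r],.02)
f=lambda q:np.hypot(W[:,0]-q[0],W[:,1]-q[1])-q[2]
R=least_squares(f,[.52,-.08,.03],loss='soft_l1',f_scale=.001); print("cap scene",R.x*1000,np.sqrt(np.mean(f(R.x)**2))*1000)
print("tabs scene",onplane("scene",[[357.66,253.03],[362.26,261.97]],.033))
def tri(a,b):
    o1,d1=ray("top",[a]);o2,d2=ray("scene",[b]); d1=d1[0];d2=d2[0]
    t=np.linalg.lstsq(np.c_[d1,-d2],o2-o1,rcond=None)[0]; A=o1+t[0]*d1;B=o2+t[1]*d2; return A*1000,B*1000
print("rim",tri([256.4,213.4],[253.6,191.45]))
ct=proj("top",[[.52124,-.07403,.02]])[0]; cs=proj("scene",[list(R.x[:2])+[.02]])[0]
print("cap tri",tri(ct,cs))
for z in(.084,.092,.1): print(z,onplane("top",[[256.4,213.4]],z)*1000)
E
```

```text
cap scene [517.25555774 -78.18340815  31.14990939] 0.33782803498141484
tabs scene [[ 0.52146056 -0.06762661  0.033     ]
 [ 0.50656325 -0.0934532   0.033     ]]
rim (array([470.87934602, 247.94995506,  81.62747982]), array([471.3723806 , 247.51035935,  81.60563241]))
cap tri (array([521.91929442, -74.91987449,  12.71746929]), array([522.11735106, -75.13046659,  12.76167636]))
0.084 [[470.73833955 247.67389575  84.        ]]
0.092 [[470.26287395 246.74303984  92.        ]]
0.1 [[469.78740835 245.81218393 100.        ]]
```

The two views put the cap at about (0.5195, −0.076), with the jaw axis at 60.3°. The lens axis is at about (0.469, 0.245) and the rim is about 89 mm high. For that height I used the cap's known height to correct the bias between the two views. I'll move over the cap now.

Emit:
{"method": "arm_command", "body": {
  "series": [
    {"jaw": 80,"linear": [1.5,-3.6,0],"angular": [0,0,-0.02]},
    {"jaw": 80,"linear": [1.5,-3.6,0],"angular": [0,0,-0.02]},
    {"jaw": 80,"linear": [1.5,-3.6,0],"angular": [0,0,-0.02]},
    {"jaw": 80,"linear": [1.5,-3.6,0],"angular": [0,0,-0.02]},
    {"jaw": 80,"linear": [1.5,-3.6,0],"angular": [0,0,-0.02]}
  ]
}}

```text
time: 0.52
tcp_pos: [0.291, 0.4562, 0.2125]
tcp_rot: [[0.412, 0.911, -0.005], [0.911, -0.412, -0.006], [-0.007, -0.002, -1.0]]
contact_force: [1.1, 0.5, 0.0]
gripper_width: 0.711
```

Emit:
{"method": "arm_command", "body": {
  "series": [
    {"jaw": 80,"linear": [1.5,-3.6,0],"angular": [0,0,-0.02]},
    {"jaw": 80,"linear": [1.5,-3.6,0],"angular": [0,0,-0.02]},
    {"jaw": 80,"linear": [1.5,-3.6,0],"angular": [0,0,-0.02]},
    {"jaw": 80,"linear": [1.5,-3.6,0],"angular": [0,0,-0.02]},
    {"jaw": 80,"linear": [1.5,-3.6,0],"angular": [0,0,-0.02]}
  ]
}}

```text
time: 0.93
tcp_pos: [0.3663, 0.2669, 0.2108]
tcp_rot: [[0.503, 0.864, -0.006], [0.864, -0.504, -0.007], [-0.009, -0.002, -1.0]]
contact_force: [1.1, 1.1, 0.6]
gripper_width: 0.684
```

Emit:
{"method": "arm_command", "body": {
  "series": [
    {"jaw": 80,"linear": [1.7,-3.7,0],"angular": [0.002,-0.002,0]},
    {"jaw": 80,"linear": [1.7,-3.7,0],"angular": [0.002,-0.002,0]},
    {"jaw": 80,"linear": [1.7,-3.7,0],"angular": [0.002,-0.002,0]},
    {"jaw": 80,"linear": [1.7,-3.7,0],"angular": [0.002,-0.002,0]},
    {"jaw": 80,"linear": [1.7,-3.7,0],"angular": [0.002,-0.002,0]}
  ]
}}

```text
time: 1.35
tcp_pos: [0.45, 0.0758, 0.2107]
tcp_rot: [[0.504, 0.864, 0.006], [0.864, -0.504, 0.004], [0.007, 0.003, -1.0]]
contact_force: [1.2, 1.2, -0.5]
gripper_width: 0.688
```

Emit:
{"method": "arm_command", "body": {
  "series": [
    {"jaw": 80,"linear": [1.7,-3.7,-1.0],"angular": [0.002,-0.002,0]},
    {"jaw": 80,"linear": [1.7,-3.7,-1.0],"angular": [0.002,-0.002,0]},
    {"jaw": 80,"linear": [1.7,-3.3,-2.0],"angular": [0.002,-0.002,0]},
    {"jaw": 80,"linear": [1.0,-2.0,-2.0],"angular": [0,0,0]},
    {"jaw": 80,"linear": [0,0,-1.0],"angular": [0,0,0]}
  ]
}}

```text
time: 1.77
tcp_pos: [0.5114, -0.0588, 0.1424]
tcp_rot: [[0.509, 0.861, 0.018], [0.861, -0.509, 0.009], [0.017, 0.011, -1.0]]
contact_force: [0.2, 1.1, -0.4]
gripper_width: 0.689
```

Emit:
{"method": "arm_command", "body": {
  "series": [
    {"jaw": 80,"linear": [0.8,-1.7,-1.5],"angular": [-0.009,0.018,0.015]},
    {"jaw": 80,"linear": [0,0,-1.5],"angular": [0,0,0]},
    {"jaw": 80,"linear": [0,0,-1.0],"angular": [0,0,0]},
    {"jaw": 80,"linear": [0,0,0],"angular": [0,0,0]},
    {"jaw": 80,"linear": [0,0,0],"angular": [0,0,0]}
  ]
}}

```text
time: 2.18
tcp_pos: [0.5178, -0.077, 0.0971]
tcp_rot: [[0.498, 0.867, -0.006], [0.867, -0.498, 0.001], [-0.002, -0.006, -1.0]]
contact_force: [0.3, -0.8, 0.4]
gripper_width: 0.688
```

```bash
cat > look.py <<'E'
import sys
from h import *
tag=sys.argv[1]; pt=np.array(eval(sys.argv[2])); r=int(sys.argv[3]) if len(sys.argv)>3 else 30
o=[]
for n in("scene","top"):
    im=manip.snapshot(n)[:,:,::-1]; cv2.imwrite(f"pics/{n}{tag}.png",im)
    u,v=[int(round(x)) for x in proj(n,pt)[0]]; print(n,"crop origin",u-r,v-r)
    o.append(cv2.resize(im[v-r:v+r,u-r:u+r],(400,400),interpolation=cv2.INTER_CUBIC))
cv2.imwrite(f"pics/z{tag}.png",np.hstack(o))
s=manip.observe(); print(s["time"],s["tcp_pos"],s["tcp_rot"][:,2],np.degrees(np.arctan2(s["tcp_rot"][1,0],s["tcp_rot"][0,0])),s["contact_force"],s["gripper_width"])
E
python3 look.py 1 "[.52,-.075,.05]" 36
```

```text
scene crop origin 324 215
top crop origin 344 157
2.2833 [ 0.51804602 -0.07699072  0.0977381 ] [-0.0048665   0.00107062 -0.99998759] 60.12888773869288 [ 0.8319901  -0.17662808  0.5592226 ] 0.6846097627353374
```

View pics/z1.png

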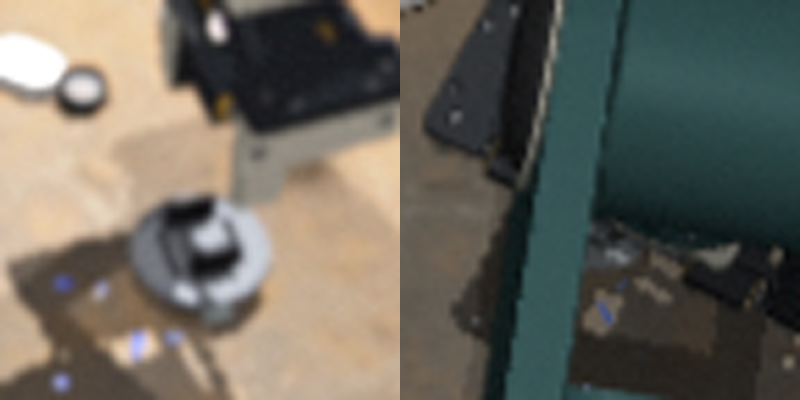

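```bash
python3 - <<'E'
from h import *
s=manip.observe(); R=s["tcp_rot"]; p=s["tcp_pos"]
for d in(-.032,0,.032): print(d,proj("scene",p+R[:,0]*d)[0])
c=cv2.imread("pics/scene1.png")[215:265,338:388]; cv2.imwrite("pics/f1.png",cv2.resize(c,(600,600),interpolation=cv2.INTER_CUBIC))
E
```

```text
-0.032 [367.07331315 248.70037366]
0 [361.80648386 238.91711166]
0.032 [356.70750688 229.4545579 ]
```

View pics/f1.png

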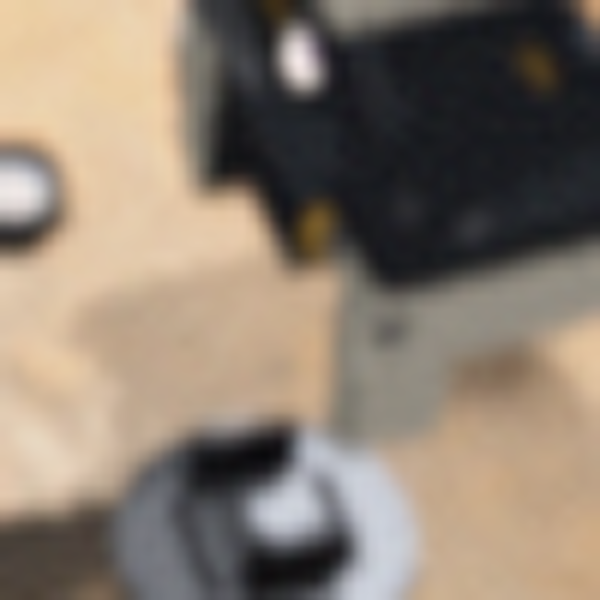

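Emit:
{"method": "arm_command", "body": {
  "series": [
    {"jaw": 80,"linear": [0.15,0.12,-1.5],"angular": [0,-0.005,0.003]},
    {"jaw": 80,"linear": [0,0,-1.5],"angular": [0,0,0]},
    {"jaw": 80,"linear": [0,0,-1.5],"angular": [0,0,0]},
    {"jaw": 100,"linear": [0,0,-1.0],"angular": [0,0,0]},
    {"jaw": 100,"linear": [0,0,0],"angular": [0,0,0]}
  ]
}}

```text
time: 2.7
tcp_pos: [0.5221, -0.0741, 0.0473]
tcp_rot: [[0.493, 0.87, 0.01], [0.87, -0.493, -0.001], [0.005, 0.009, -1.0]]
contact_force: [0.2, -0.3, -0.8]
gripper_width: 0.615
```

```bash
python3 look.py 2 "[.52,-.075,.04]" 25
```

```text
scene crop origin 335 228
top crop origin 355 168
2.8 [ 0.52277138 -0.07438467  0.04899865] [ 1.19421420e-02 -8.71917786e-04 -9.99928310e-01] 60.45713101945871 [-0.35630456 -0.09092811  0.49003812] 0.6129482197808195
```

View pics/z2.png

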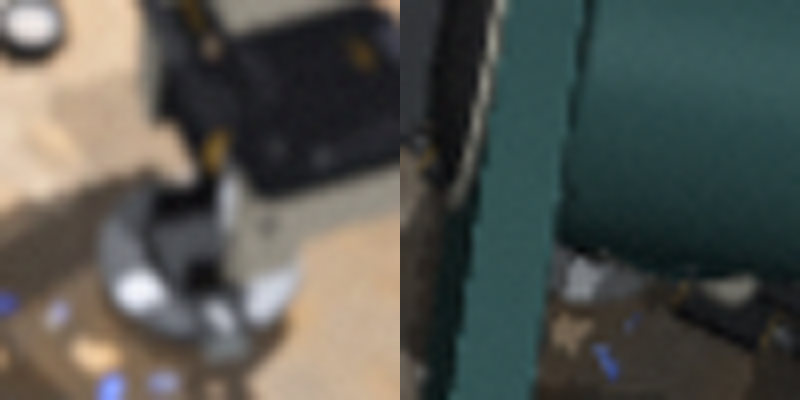

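Emit:
{"method": "arm_command", "body": {
  "series": [
    {"jaw": 100,"linear": [-0.2,-0.05,-0.5],"angular": [0,0.006,0]},
    {"jaw": 100,"linear": [0,0,-0.5],"angular": [0,0,0]},
    {"jaw": 100,"linear": [0,0,-0.5],"angular": [0,0,0]},
    {"jaw": 100,"linear": [0,0,0],"angular": [0,0,0]},
    {"jaw": 100,"linear": [0,0,0],"angular": [0,0,0]}
  ]
}}

```text
time: 3.22
tcp_pos: [0.522, -0.0751, 0.0359]
tcp_rot: [[0.493, 0.87, 0.009], [0.87, -0.493, -0.002], [0.003, 0.009, -1.0]]
contact_force: [0.1, 0.5, 0.7]
gripper_width: 0.607
```

Emit:
{"method": "arm_command", "body": {
  "series": [
    {"jaw": 100,"linear": [-0.1,0,-0.5],"angular": [0.002,0.01,0]},
    {"jaw": 100,"linear": [0,0,-0.4],"angular": [0,0.003,0]},
    {"jaw": 100,"linear": [0,0,-0.2],"angular": [0,0,0]},
    {"jaw": 100,"linear": [0,0,0],"angular": [0,0,0]},
    {"jaw": 100,"linear": [0,0,0],"angular": [0,0,0]}
  ]
}}

```text
time: 3.63
tcp_pos: [0.5209, -0.0752, 0.0237]
tcp_rot: [[0.493, 0.87, -0.005], [0.87, -0.493, 0.001], [-0.002, -0.005, -1.0]]
contact_force: [-0.4, -0.8, 0.4]
gripper_width: 0.606
```

Emit:
{"method": "arm_command", "body": {
  "series": [
    {"jaw": 150,"linear": [0,0,0],"angular": [0,-0.003,0]},
    {"jaw": 150,"linear": [0,0,0],"angular": [0,0,0]},
    {"jaw": 170,"linear": [0,0,0],"angular": [0,0,0]},
    {"jaw": 190,"linear": [0,0,0],"angular": [0,0,0]},
    {"jaw": 210,"linear": [0,0,0],"angular": [0,0,0]}
  ]
}}

```text
time: 4.05
tcp_pos: [0.5211, -0.0752, 0.024]
tcp_rot: [[0.493, 0.87, -0.001], [0.87, -0.493, 0.0], [-0.0, -0.002, -1.0]]
contact_force: [-0.2, -0.0, -0.9]
gripper_width: 0.298
```

Emit:
{"method": "arm_command", "body": {
  "series": [
    {"jaw": 255,"linear": [0,0,0],"angular": [0,0,0]},
    {"jaw": 255,"linear": [0,0,0],"angular": [0,0,0]},
    {"jaw": 255,"linear": [0,0,0],"angular": [0,0,0]},
    {"jaw": 255,"linear": [0,0,0],"angular": [0,0,0]}
  ]
}}

```text
time: 4.38
tcp_pos: [0.5212, -0.0752, 0.0242]
tcp_rot: [[0.493, 0.87, -0.001], [0.87, -0.493, 0.0], [-0.0, -0.001, -1.0]]
contact_force: [0.2, 0.4, 0.1]
gripper_width: 0.231
```

```bash
python3 look.py 3 "[.52,-.075,.04]" 25
```

```text
scene crop origin 335 228
top crop origin 355 168
4.4833 [ 0.52116065 -0.07520624  0.02421326] [-1.06914350e-03  4.19649435e-04 -9.99999340e-01] 60.45632675610237 [-0.72466277 -0.38296613 -1.21988342] 0.2313439961233288
```

View pics/z3.png

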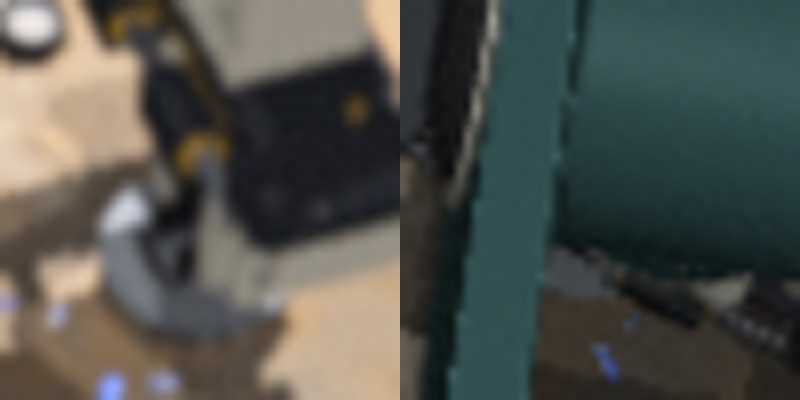

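Emit:
{"method": "arm_command", "body": {
  "series": [
    {"jaw": 255,"linear": [0,0,0.8],"angular": [0,0,0]},
    {"jaw": 255,"linear": [0,0,1.5],"angular": [0,0,0]},
    {"jaw": 255,"linear": [0,0,2.0],"angular": [0,0,0]},
    {"jaw": 255,"linear": [0,0,2.5],"angular": [0,0,0]},
    {"jaw": 255,"linear": [0,0,2.5],"angular": [0,0,0]}
  ]
}}

```text
time: 4.9
tcp_pos: [0.5176, -0.0745, 0.1164]
tcp_rot: [[0.493, 0.87, -0.011], [0.87, -0.493, 0.002], [-0.003, -0.011, -1.0]]
contact_force: [0.3, 0.5, -0.7]
gripper_width: 0.231
```

Emit:
{"method": "arm_command", "body": {
  "series": [
    {"jaw": 255,"linear": [0,0.5,2.5],"angular": [0,0,0]},
    {"jaw": 255,"linear": [0,1.0,2.5],"angular": [0,0,0]},
    {"jaw": 255,"linear": [-0.2,1.5,1.0],"angular": [0,0,0]},
    {"jaw": 255,"linear": [-0.4,2.0,0],"angular": [0,0,0]},
    {"jaw": 255,"linear": [-0.5,2.5,0],"angular": [0,0,0]}
  ]
}}

```text
time: 5.32
tcp_pos: [0.5074, -0.0006, 0.189]
tcp_rot: [[0.497, 0.868, -0.002], [0.868, -0.497, 0.001], [-0.001, -0.002, -1.0]]
contact_force: [0.1, 0.2, -1.4]
gripper_width: 0.229
```

```bash
python3 -c "
from cell import manip
p=manip.observe()['tcp_pos'];print(p)"; python3 look.py 4 "manip.observe()['tcp_pos']" 30
```

```text
[ 0.50741174 -0.00060498  0.18895765]
scene crop origin 306 169
top crop origin 326 163
5.4167 [0.50698628 0.00149174 0.18872267] [-0.00259272  0.00138982 -0.99999567] 60.36385497461761 [ 0.25497289 -0.33674168 -0.70782434] 0.23074788529177598
```

View pics/z4.png

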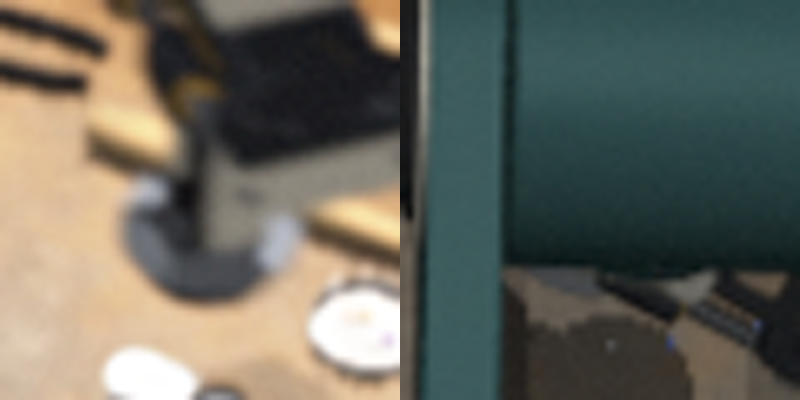

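Emit:
{"method": "arm_command", "body": {
  "series": [
    {"jaw": 255,"linear": [-0.5,3.0,0],"angular": [0,0,0]},
    {"jaw": 255,"linear": [-0.55,3.5,0],"angular": [0,0,0]},
    {"jaw": 255,"linear": [-0.55,3.5,0],"angular": [0,0,0]},
    {"jaw": 255,"linear": [-0.55,3.5,0],"angular": [0,0,0]},
    {"jaw": 255,"linear": [-0.55,3.5,0],"angular": [0,0,0]}
  ]
}}

```text
time: 5.83
tcp_pos: [0.479, 0.1714, 0.1909]
tcp_rot: [[0.5, 0.866, -0.001], [0.866, -0.5, -0.001], [-0.001, -0.0, -1.0]]
contact_force: [1.5, -0.4, -0.1]
gripper_width: 0.229
```

Emit:
{"method": "arm_command", "body": {
  "series": [
    {"jaw": 255,"linear": [-0.5,3.2,-0.5],"angular": [0,0,0]},
    {"jaw": 255,"linear": [-0.3,2.0,-0.8],"angular": [0,0,0]},
    {"jaw": 255,"linear": [-0.1,0.8,-0.8],"angular": [0,0,0]},
    {"jaw": 255,"linear": [0,0,-0.5],"angular": [0,0,0]},
    {"jaw": 255,"linear": [0,0,0],"angular": [0,0,0]}
  ]
}}

```text
time: 6.25
tcp_pos: [0.4683, 0.2375, 0.165]
tcp_rot: [[0.495, 0.869, -0.0], [0.869, -0.495, -0.0], [-0.001, -0.0, -1.0]]
contact_force: [0.1, -0.3, -1.0]
gripper_width: 0.227
```

Emit:
{"method": "arm_command", "body": {
  "series": [
    {"jaw": 255,"linear": [0,0.7,-1.0],"angular": [0,0,0]},
    {"jaw": 255,"linear": [0,0,-0.8],"angular": [0,0,0]},
    {"jaw": 255,"linear": [0,0,0],"angular": [0,0,0]},
    {"jaw": 255,"linear": [0,0,0],"angular": [0,0,0]}
  ]
}}

```text
time: 6.58
tcp_pos: [0.4696, 0.2413, 0.1453]
tcp_rot: [[0.499, 0.867, -0.0], [0.867, -0.499, -0.001], [-0.001, 0.0, -1.0]]
contact_force: [0.4, 0.8, -0.8]
gripper_width: 0.231
```

```bash
python3 look.py 5 "[.469,.244,.11]" 30
```

```text
scene crop origin 223 155
top crop origin 227 183
6.6833 [0.4695716  0.2414803  0.14562968] [-1.84973446e-04 -1.25265402e-03 -9.99999198e-01] 60.08665441332671 [ 0.14016247 -0.10105206 -0.6576234 ] 0.23037769904449865
```

View pics/z5.png

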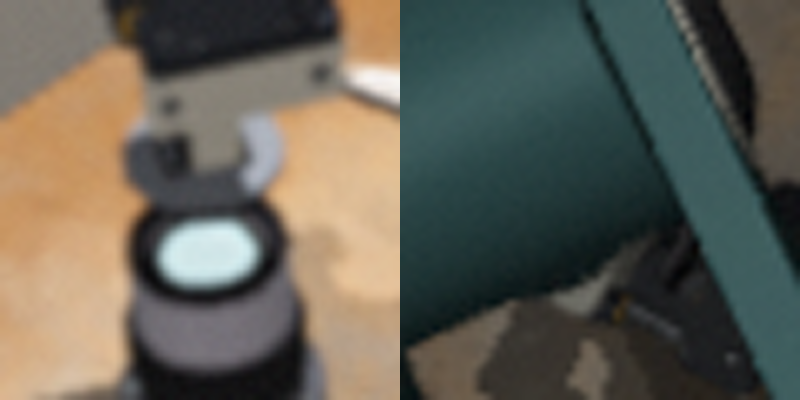

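```bash
python3 - <<'E'
from h import *
im=cv2.imread("pics/scene5.png")
for r in range(171,190): print(r,im[r,238:270].max(1))
print("col"); 
for c in (248,250,252,254,256,258): print(c,im[176:206,c].max(1))
s=manip.observe();p=s["tcp_pos"]
print(proj("scene",[p+[0,0,-.0042],p+[0,0,-.0082]]))
print(proj("scene",[[.4684,.2445,.089]]))
c=im[165:210,230:275]; cv2.imwrite("pics/f5.png",cv2.resize(c,(720,720),interpolation=cv2.INTER_CUBIC))
E
```

```text
171 [196 197 197 199 199 194 175 145 124  99  81  97 121 134 136 134 134 133
 135 134 135 135 140 142 146 152 164 173 180 184 193 204]
172 [198 197 198 199 199 194 176 148 133 118 108 118 129 138 139 135 136 135
 135 135 137 148 153 160 162 171 189 200 204 204 210 213]
173 [200 197 198 199 195 186 170 149 139 132 126 124 129 133 135 135 135 134
 134 132 140 153 174 183 185 178 196 207 212 212 213 216]
174 [200 200 198 193 181 165 148 134 128 126 120 112 115 125 132 135 134 134
 134 133 136 151 177 187 190 184 190 203 213 215 215 217]
175 [201 200 194 181 152 126 113 100 102 100  87  73  74  99 125 133 135 133
 133 135 128 134 167 186 190 190 181 197 208 215 215 216]
176 [199 197 185 153 115  89  80  73  64  66  57  43  46  84 119 135 134 133
 134 133 124 117 154 181 188 187 182 190 209 218 217 219]
177 [200 195 178 134  89  76  76  70  55  48  55  37  38  79 118 132 136 135
 135 135 121 105 136 174 188 191 181 190 211 219 221 219]
178 [197 196 177 133  85  74  78  71  59  52  56  44  35  72 115 132 134 133
 132 129 111  94 122 168 186 190 179 187 210 219 223 220]
179 [199 199 183 139
[... 1619 characters left out ...]
6  60  73  78  79  75  60  53 110 183 229 234 234 233
 234 234 211 148  66  30  63 101 118 122 121 122]
252 [119 118 115 107  94  78  75  78  78  76  62  79 151 218 235 232 232 232
 233 234 219 164  77  26  52  93 116 121 120 122]
254 [134 136 134 123  99  78  77  78  76  74  61  86 166 229 236 234 232 231
 233 234 217 160  74  26  49  93 116 122 118 122]
256 [134 135 132 116  87  78  77  77  78  69  58  88 179 235 238 234 231 232
 233 234 205 135  50  32  68 106 118 121 123 119]
258 [124 121 111  98  89  95  84  78  73  62  51  80 149 214 237 237 235 235
 235 216 159  77  25  43  84 110 119 120 118 116]
[[252.92596425 176.2490874 ]
 [253.04729514 177.39251269]]
[[253.37042522 190.56131415]]
```

View pics/f5.png

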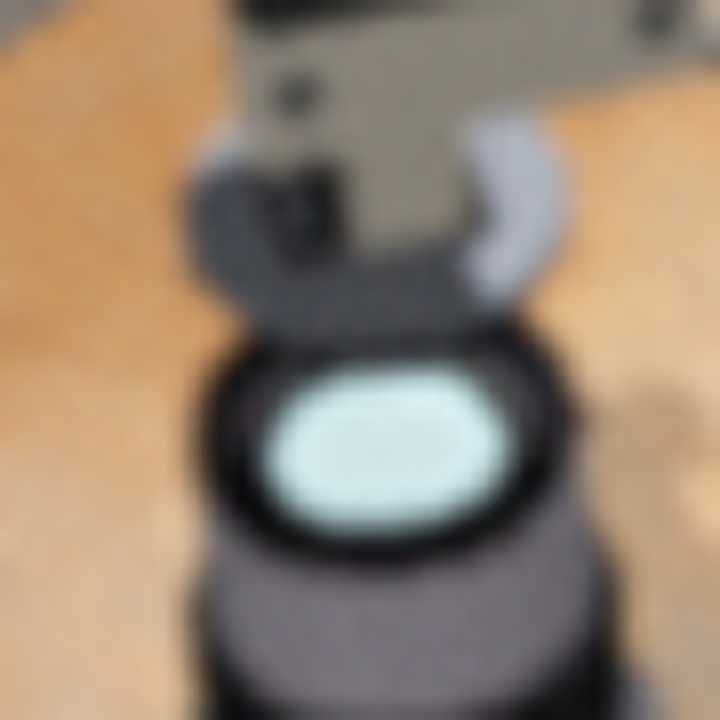

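```bash
python3 - <<'E'
from h import *
for t in "0","2","3":
    im=cv2.imread(f"pics/scene{t}.png").max(2).astype(int)
    print(t)
    for c in (352,354,356,358,360): print(c,im[262:278,c])
    for r in (258,260,262,264): print(r,im[r,343:354])
th=np.linspace(0,2*np.pi,721)
def ext(c,z,r):
    P=np.c_[c[0]+r*np.cos(th),c[1]+r*np.sin(th),np.full(721,z)]; q=proj("scene",P)
    i=q[:,0].argmin();j=q[:,0].argmax();k=q[:,1].argmax();l=q[:,1].argmin()
    return [q[x].round(2) for x in(i,j,l,k)]
print("flange0 pred at avg", ext([.5193,-.076],.02,.032),ext([.5193,-.076],.016,.032))
print("flange5 top",ext([.4696,.2415],.1414,.032)); print("bot",ext([.4696,.2415],.1374,.032))
for h in(.084,.089,.094): print("rim",h,ext([.469,.2445],h,.033))
E
```

```text
0
352 [224 223 226 219 194 141  88  68  81  92 106 126 167 197 208 210]
354 [148 171 202 219 221 204 153  89  62  72  82  97 117 152 181 200]
356 [195 173 171 191 207 213 198 143  75  61  75  92 107 143 182 202]
358 [109  92  99 117 154 195 205 166  91  57  67  75  88 122 168 199]
360 [ 23  19  47 115 185 220 219 179 117  77  74  78  90 125 174 205]
258 [200 198 198 193 195 211 222 223 212 174 131]
260 [197 198 197 189 186 210 224 224 222 210 165]
262 [202 202 205 190 163 182 214 223 223 224 199]
264 [209 210 203 171 118  99 149 205 222 226 224]
2
352 [208 242 245 237 191 121  83  84  93 110 124 127 128 124 122 124]
354 [140 197 222 199 153 119  98  79  76  85  98 118 129 162 153 123]
356 [ 71  76  98 117 121 126 120  93  70  77  92 107 127 160 152 126]
358 [ 39  37  45  70  91 108 111  92  65  72  81  91  97  95  95 102]
360 [ 19  23  43  78 111 111  96  83  82  85  92  90  84  91 104 100]
258 [ 81  80  76  79  95 118 125 125 116  94  61]
260 [ 78  78  82  87  98 117 127 126 127 115  82]
262 [ 90 101 113 115 109 111 136 167 197 208 191]
264 [122 124 126 123 108 103 161 225 245 245 2
[... 612 characters left out ...]
rray([358.64, 248.63]), array([360.18, 268.71])] [array([346.58, 259.  ]), array([371.99, 260.3 ]), array([358.53, 249.62]), array([360.06, 269.68])]
flange5 top [array([240.51, 177.1 ]), array([265.35, 175.7 ]), array([253.97, 167.99]), array([251.96, 184.8 ])]
bot [array([240.66, 178.24]), array([265.44, 176.84]), array([254.09, 169.14]), array([252.09, 185.94])]
rim 0.084 [array([241.27, 192.65]), array([266.08, 191.24]), array([254.59, 183.28]), array([252.74, 200.61])]
rim 0.089 [array([241.09, 191.3 ]), array([265.97, 189.89]), array([254.45, 181.93]), array([252.58, 199.26])]
rim 0.094 [array([240.91, 189.95]), array([265.85, 188.53]), array([254.31, 180.57]), array([252.43, 197.9 ])]
```

Emit:
{"method": "arm_command", "body": {
  "series": [
    {"jaw": 255,"linear": [-0.08,0.32,-0.8],"angular": [0,0,0]},
    {"jaw": 255,"linear": [0,0,-0.8],"angular": [0,0,0]},
    {"jaw": 255,"linear": [0,0,0],"angular": [0,0,0]},
    {"jaw": 255,"linear": [0,0,0],"angular": [0,0,0]},
    {"jaw": 255,"linear": [0,0,0],"angular": [0,0,0]}
  ]
}}

```text
time: 7.1
tcp_pos: [0.469, 0.2445, 0.1285]
tcp_rot: [[0.499, 0.866, 0.001], [0.866, -0.499, -0.001], [-0.0, 0.001, -1.0]]
contact_force: [0.4, -0.1, -1.6]
gripper_width: 0.231
```

```bash
python3 look.py 6 "[.469,.244,.11]" 30; python3 - <<'E'
from h import *
im=cv2.imread("pics/scene6.png").max(2)
for r in range(178,200): print(r,im[r,238:270])
th=np.linspace(0,2*np.pi,721)
p=manip.observe()["tcp_pos"]
for dz,r in((-.0042,.032),(-.0082,.032),(-.0242,.0215)):
    P=np.c_[p[0]+r*np.cos(th),p[1]+r*np.sin(th),np.full(721,p[2]+dz)]; q=proj("scene",P)
    print([q[x].round(2) for x in(q[:,0].argmin(),q[:,0].argmax(),q[:,1].argmin(),q[:,1].argmax())])
E
```

```text
scene crop origin 223 155
top crop origin 227 183
7.2 [0.46914125 0.24455922 0.12885322] [ 1.14489806e-03 -6.94606822e-04 -9.99999103e-01] 60.04167016880708 [ 0.34338508  0.37275441 -1.71722771] 0.23042333127884182
178 [197 199 198 195 184 172 156 142 136 125 125 127 131 135 135 134 134 134
 134 132 129 160 181 186 183 186 202 216 223 223 223 221]
179 [199 200 195 179 157 150 140 132 127 120 108 104 111 124 129 136 135 134
 134 130 129 161 184 190 191 183 195 211 220 223 222 222]
180 [198 199 185 150 114 108 102 103  99  92  77  64  76 106 127 135 135 135
 135 128 123 144 175 188 191 187 190 207 218 221 222 223]
181 [200 194 173 127  86  79  80  72  63  60  50  38  55  96 125 135 134 135
 135 131 117 123 164 187 191 190 185 205 218 220 222 222]
182 [204 197 165 115  78  76  74  68  55  49  44  31  50  93 126 135 135 134
 130 130 116 112 160 188 192 188 180 205 221 224 224 224]
183 [206 199 165 114  76  79  74  71  58  46  44  35  45  88 119 131 128 123
 119 115 102 109 161 185 191 182 176 205 223 227 225 226]
184 [207 200 173 122  81  76  76  74  61  49  43  43  46  79 107 116 112 10
[... 1687 characters left out ...]
6 218 222 212 164 102  56  31  19  39  79 118 150 165 165 166 162 148
 133 113  76  46  28  26  50  82 102 108 118 154 183 190]
198 [217 220 222 210 171 117  82  58  33  22  28  42  66  75  77  80  76  63
  51  37  26  26  41  54  78  96 110 107 104 130 169 190]
199 [215 218 220 208 164 119  99  88  66  50  38  34  30  30  26  24  26  26
  30  35  43  54  73  86  98 104 107 107  98 102 149 183]
[array([240.19, 181.41]), array([264.78, 180.02]), array([253.53, 172.32]), array([251.53, 189.1 ])]
[array([240.34, 182.53]), array([264.88, 181.14]), array([253.64, 173.44]), array([251.66, 190.23])]
[array([244.92, 186.64]), array([261.26, 185.77]), array([253.71, 180.55]), array([252.47, 191.84])]
```

View pics/z6.png

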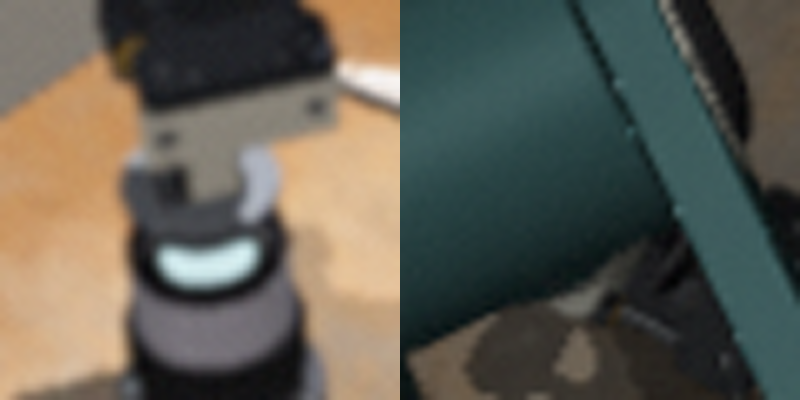

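Emit:
{"method": "arm_command", "body": {
  "series": [
    {"jaw": 255,"linear": [-0.06,0.06,-0.6],"angular": [0,0,0]},
    {"jaw": 255,"linear": [0,0,-0.5],"angular": [0,0,0]},
    {"jaw": 255,"linear": [0,0,-0.3],"angular": [0,0,0]},
    {"jaw": 255,"linear": [0,0,0],"angular": [0,0,0]}
  ]
}}

```text
time: 7.53
tcp_pos: [0.4687, 0.2453, 0.1139]
tcp_rot: [[0.499, 0.866, 0.002], [0.866, -0.499, -0.0], [0.001, 0.002, -1.0]]
contact_force: [-0.5, 0.3, -0.5]
gripper_width: 0.228
```

Emit:
{"method": "arm_command", "body": {
  "series": [
    {"jaw": 255,"linear": [0,0,-0.3],"angular": [0,0,0]},
    {"jaw": 255,"linear": [0,0,-0.1],"angular": [0,0,0]},
    {"jaw": 255,"linear": [0,0,0],"angular": [0,0,0]}
  ]
}}

```text
time: 7.78
tcp_pos: [0.4687, 0.2453, 0.1093]
tcp_rot: [[0.499, 0.866, 0.002], [0.866, -0.499, -0.0], [0.001, 0.002, -1.0]]
contact_force: [1.4, 0.9, -0.6]
gripper_width: 0.231
```

Emit:
{"method": "arm_command", "body": {
  "series": [
    {"jaw": 255,"linear": [0,0,-0.2],"angular": [0,0,0]},
    {"jaw": 255,"linear": [0,0,-0.1],"angular": [0,0,0]},
    {"jaw": 255,"linear": [0,0,0],"angular": [0,0,0]}
  ]
}}

```text
time: 8.03
tcp_pos: [0.4688, 0.2453, 0.1062]
tcp_rot: [[0.499, 0.866, 0.002], [0.866, -0.499, -0.0], [0.001, 0.002, -1.0]]
contact_force: [-0.1, 0.1, -0.4]
gripper_width: 0.229
```

Emit:
{"method": "arm_command", "body": {
  "series": [
    {"jaw": 255,"linear": [0,0,-0.2],"angular": [0,0,0]},
    {"jaw": 255,"linear": [0,0,0],"angular": [0,0,0]}
  ]
}}

```text
time: 8.2
tcp_pos: [0.469, 0.2454, 0.1044]
tcp_rot: [[0.499, 0.866, 0.003], [0.866, -0.499, -0.0], [0.001, 0.003, -1.0]]
contact_force: [0.1, -1.1, 2.0]
gripper_width: 0.23
```

Emit:
{"method": "arm_command", "body": {
  "series": [
    {"jaw": 255,"linear": [0,0,0],"angular": [0,0,0]}
  ]
}}

```text
time: 8.28
tcp_pos: [0.4691, 0.2454, 0.1046]
tcp_rot: [[0.499, 0.866, 0.003], [0.866, -0.499, -0.0], [0.001, 0.003, -1.0]]
contact_force: [-0.4, -1.1, 1.5]
gripper_width: 0.231
```

```bash
python3 look.py 7 "[.469,.244,.10]" 30;python3 -c "
from cell import manip
s=manip.observe();print(s['contact_force'],s['moment'])"
```

```text
scene crop origin 223 158
top crop origin 227 184
8.3833 [0.46904192 0.24538197 0.1045807 ] [ 2.96856249e-03 -6.65456311e-05 -9.99995592e-01] 60.04172037735609 [-0.15178872  0.00259321  1.79273505] 0.23200276662239167
[-0.15178872  0.00259321  1.79273505] [-0.10366333  0.15260261  0.02217607]
```

View pics/z7.png

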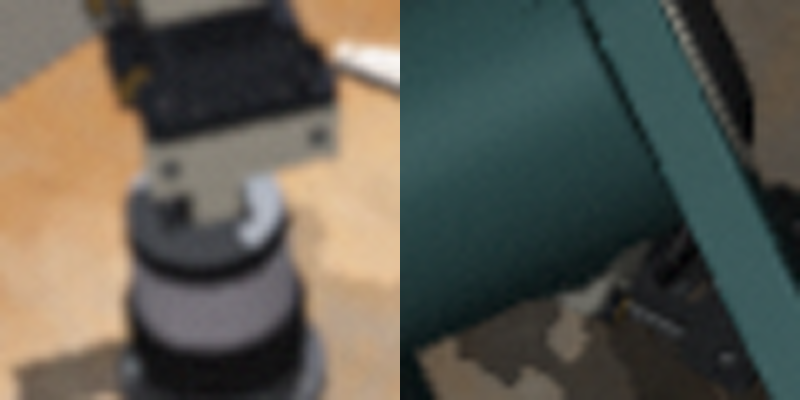

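Contact began with the TCP at about 104.5 mm. By then the spigot foot is already well inside the mouth, past the chamfer, so this should be the sprung ring. That puts the rim at about 91 mm. I'll press in small steps.

Emit:
{"method": "arm_command", "body": {
  "series": [
    {"jaw": 255,"linear": [0,0,-0.1],"angular": [0,0,0]},
    {"jaw": 255,"linear": [0,0,0],"angular": [0,0,0]}
  ]
}}

```text
time: 8.55
tcp_pos: [0.4691, 0.2454, 0.1038]
tcp_rot: [[0.499, 0.866, 0.003], [0.866, -0.499, -0.0], [0.002, 0.003, -1.0]]
contact_force: [-0.0, -0.2, 2.9]
gripper_width: 0.232
```

Emit:
{"method": "arm_command", "body": {
  "series": [
    {"jaw": 255,"linear": [0,0,-0.1],"angular": [0,0,0]},
    {"jaw": 255,"linear": [0,0,0],"angular": [0,0,0]}
  ]
}}

```text
time: 8.72
tcp_pos: [0.4691, 0.2454, 0.103]
tcp_rot: [[0.499, 0.866, 0.003], [0.866, -0.499, 0.0], [0.002, 0.003, -1.0]]
contact_force: [-1.0, -0.8, 4.1]
gripper_width: 0.228
```

Emit:
{"method": "arm_command", "body": {
  "series": [
    {"jaw": 255,"linear": [0,0,-0.1],"angular": [0,0,0]},
    {"jaw": 255,"linear": [0,0,0],"angular": [0,0,0]}
  ]
}}

```text
time: 8.88
tcp_pos: [0.4691, 0.2454, 0.1022]
tcp_rot: [[0.499, 0.866, 0.003], [0.866, -0.499, 0.0], [0.002, 0.003, -1.0]]
contact_force: [-2.5, -0.9, 4.8]
gripper_width: 0.23
```

Emit:
{"method": "arm_command", "body": {
  "series": [
    {"jaw": 255,"linear": [0,0,-0.1],"angular": [0,0,0]},
    {"jaw": 255,"linear": [0,0,0],"angular": [0,0,0]}
  ]
}}

```text
time: 9.05
tcp_pos: [0.4691, 0.2454, 0.1014]
tcp_rot: [[0.499, 0.866, 0.004], [0.866, -0.499, 0.0], [0.002, 0.003, -1.0]]
contact_force: [-1.5, -1.6, 5.4]
gripper_width: 0.23
```

Emit:
{"method": "arm_command", "body": {
  "series": [
    {"jaw": 255,"linear": [0,0,-0.12],"angular": [0,0,0]},
    {"jaw": 255,"linear": [0,0,0],"angular": [0,0,0]},
    {"jaw": 255,"linear": [0,0,0],"angular": [0,0,0]}
  ]
}}

```text
time: 9.3
tcp_pos: [0.4692, 0.2454, 0.1008]
tcp_rot: [[0.499, 0.866, 0.004], [0.866, -0.499, 0.0], [0.002, 0.003, -1.0]]
contact_force: [-2.8, -3.1, 6.0]
gripper_width: 0.232
```

```bash
python3 look.py 8 "[.469,.244,.10]" 25; python3 - <<'E'
from h import *
im=cv2.imread("pics/scene8.png").max(2)
for c in (246,248,250,252,254,256,258,260): print(c,im[180:206,c])
E
```

```text
scene crop origin 228 163
top crop origin 232 189
9.4 [0.46916637 0.24542741 0.10077348] [ 3.75063249e-03  1.49711983e-04 -9.99992955e-01] 60.04711897399038 [-2.66414311 -1.17294347  5.95208313] 0.2287523461612251
246 [ 69 109 133 134 130 130 134 128 109  80  72  73  74  78  80  78  69  55
  46  69  98 112 117 118 117 115]
248 [ 68 108 119 102  81  96 119 124 106  71  54  51  54  62  72  76  76  64
  49  45  76 109 119 120 121 119]
250 [ 91 125 132 120 112 122 129 119  84  50  36  34  48  66  76  77  78  76
  57  39  62  98 117 121 121 119]
252 [107 130 138 138 136 136 136 131 121 112 106  98  85  77  78  77  79  74
  59  39  54  91 115 121 123 123]
254 [124 138 136 138 136 135 135 134 135 136 132 124 101  81  80  78  78  75
  58  38  51  90 117 123 120 121]
256 [130 139 135 137 137 137 136 133 134 134 134 117  91  79  77  79  77  70
  49  40  70 104 120 120 121 121]
258 [136 137 138 134 136 137 132 127 124 120 113  97  92  98  83  78  72  57
  37  45  86 113 120 121 120 120]
260 [138 138 136 134 139 148 161 162 144 117 109 132 165 176 162 126  77  39
  42  73 101 115 118 115 118 118]
```

View pics/z8.png

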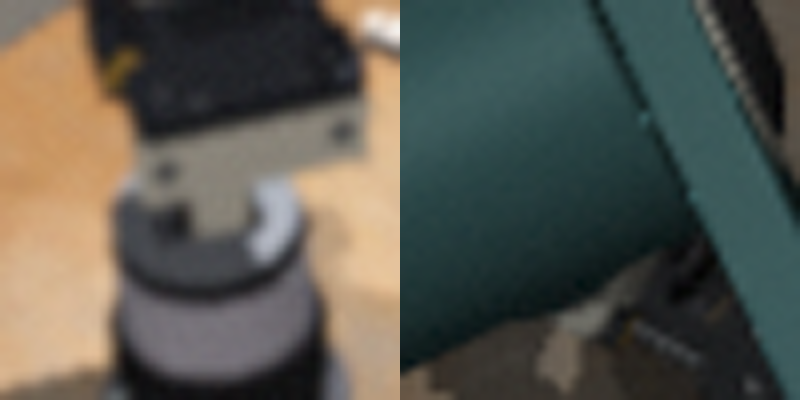

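Emit:
{"method": "arm_command", "body": {
  "series": [
    {"jaw": 255,"linear": [-0.06,-0.05,-0.12],"angular": [0,0.003,0]},
    {"jaw": 255,"linear": [0,0,0],"angular": [0,0,0]},
    {"jaw": 255,"linear": [0,0,0],"angular": [0,0,0]}
  ]
}}

```text
time: 9.65
tcp_pos: [0.4692, 0.2454, 0.1007]
tcp_rot: [[0.499, 0.866, 0.003], [0.866, -0.499, 0.002], [0.003, 0.002, -1.0]]
contact_force: [-3.6, -2.3, 5.8]
gripper_width: 0.229
```

Emit:
{"method": "arm_command", "body": {
  "series": [
    {"jaw": 255,"linear": [-0.12,-0.08,-0.15],"angular": [0,0,0]},
    {"jaw": 255,"linear": [0,0,-0.05],"angular": [0,0,0]}
  ]
}}

```text
time: 9.82
tcp_pos: [0.469, 0.2452, 0.0999]
tcp_rot: [[0.499, 0.866, 0.006], [0.866, -0.499, 0.003], [0.006, 0.003, -1.0]]
contact_force: [-3.0, -1.8, 7.6]
gripper_width: 0.237
```

Emit:
{"method": "arm_command", "body": {
  "series": [
    {"jaw": 255,"linear": [0,0,0],"angular": [0,0,0]}
  ]
}}

```text
time: 9.9
tcp_pos: [0.4691, 0.2452, 0.1002]
tcp_rot: [[0.499, 0.866, 0.006], [0.866, -0.499, 0.003], [0.006, 0.004, -1.0]]
contact_force: [-3.7, -1.8, 6.5]
gripper_width: 0.233
```

The net push is about 7.5 N with the ring compressed about 5 mm, so the cap is past the locking depth and about 1 mm short of the hard stop. I'll release the tabs now.

Emit:
{"method": "arm_command", "body": {
  "series": [
    {"jaw": 200,"linear": [0,0,0],"angular": [0,0,0]},
    {"jaw": 150,"linear": [0,0,0],"angular": [0,0,0]},
    {"jaw": 100,"linear": [0,0,0],"angular": [0,0,0]},
    {"jaw": 90,"linear": [0,0,0],"angular": [0,0,0]},
    {"jaw": 90,"linear": [0,0,0],"angular": [0,0,0]}
  ]
}}

```text
time: 10.32
tcp_pos: [0.4694, 0.2457, 0.1009]
tcp_rot: [[0.499, 0.866, 0.007], [0.866, -0.499, 0.004], [0.008, 0.004, -1.0]]
contact_force: [0.3, 0.5, 0.2]
gripper_width: 0.472
```

```bash
python3 look.py 9 "[.469,.244,.10]" 25
```

```text
scene crop origin 228 163
top crop origin 232 189
10.4167 [0.46935902 0.24559835 0.10081865] [ 0.00701984  0.0043532  -0.99996589] 60.05434282809648 [ 0.00865205 -0.49815436 -0.38888766] 0.5546550180883136
```

View pics/z9.png

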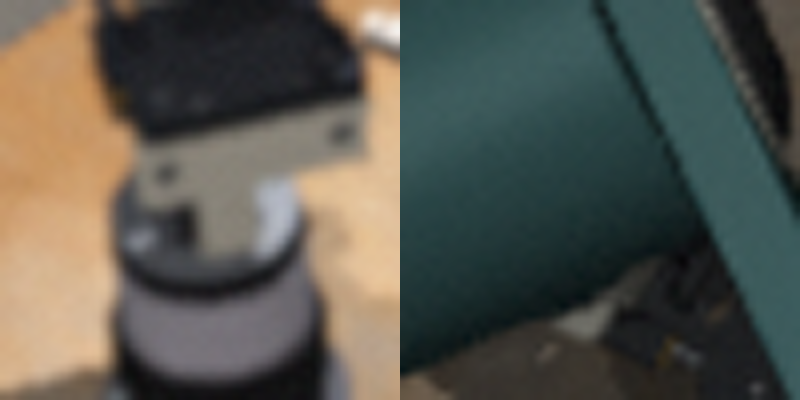

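Released, with contact forces back to about zero. I'll rise straight up and look.

Emit:
{"method": "arm_command", "body": {
  "series": [
    {"jaw": 90,"linear": [0,0,0.8],"angular": [0,0,0]},
    {"jaw": 90,"linear": [0,0,1.5],"angular": [0,0,0]},
    {"jaw": 90,"linear": [0,0,2.5],"angular": [0,0,0]},
    {"jaw": 90,"linear": [0,0,3.0],"angular": [0,0,0]},
    {"jaw": 90,"linear": [0,0,3.0],"angular": [0,0,0]}
  ]
}}

```text
time: 10.83
tcp_pos: [0.4661, 0.2441, 0.2065]
tcp_rot: [[0.499, 0.866, -0.004], [0.866, -0.499, -0.001], [-0.002, -0.003, -1.0]]
contact_force: [0.8, 0.6, 0.3]
gripper_width: 0.648
```

Emit:
{"method": "arm_command", "body": {
  "series": [
    {"jaw": 90,"linear": [-0.5,-2.5,1.0],"angular": [0,0,0]},
    {"jaw": 90,"linear": [-0.5,-3.5,0],"angular": [0,0,0]},
    {"jaw": 90,"linear": [-0.5,-3.5,0],"angular": [0,0,0]},
    {"jaw": 90,"linear": [-0.5,-3.5,0],"angular": [0,0,0]},
    {"jaw": 90,"linear": [-0.5,-3.5,0],"angular": [0,0,0]}
  ]
}}

```text
time: 11.25
tcp_pos: [0.4411, 0.0793, 0.2273]
tcp_rot: [[0.492, 0.871, 0.006], [0.871, -0.492, 0.004], [0.006, 0.003, -1.0]]
contact_force: [0.1, 0.2, 0.2]
gripper_width: 0.645
```

Emit:
{"method": "arm_command", "body": {
  "series": [
    {"jaw": 90,"linear": [0,-3.5,0],"angular": [0,0,0]},
    {"jaw": 90,"linear": [0,-3.5,0],"angular": [0,0,0]},
    {"jaw": 90,"linear": [0,-2.5,0],"angular": [0,0,0]},
    {"jaw": 90,"linear": [0,-1.0,0],"angular": [0,0,0]},
    {"jaw": 90,"linear": [0,0,0],"angular": [0,0,0]}
  ]
}}

```text
time: 11.67
tcp_pos: [0.4383, -0.0355, 0.2311]
tcp_rot: [[0.496, 0.869, 0.011], [0.869, -0.496, 0.002], [0.007, 0.008, -1.0]]
contact_force: [0.5, 0.3, -0.8]
gripper_width: 0.644
```

```bash
python3 look.py 10 "[.469,.244,.10]" 25
```

```text
scene crop origin 228 163
top crop origin 232 189
11.7667 [ 0.43851991 -0.03377348  0.23096051] [ 0.0107067   0.00255967 -0.99993941] 60.372800222862054 [0.15110556 1.05815038 0.32112433] 0.6447580064137884
```

View pics/z10.png

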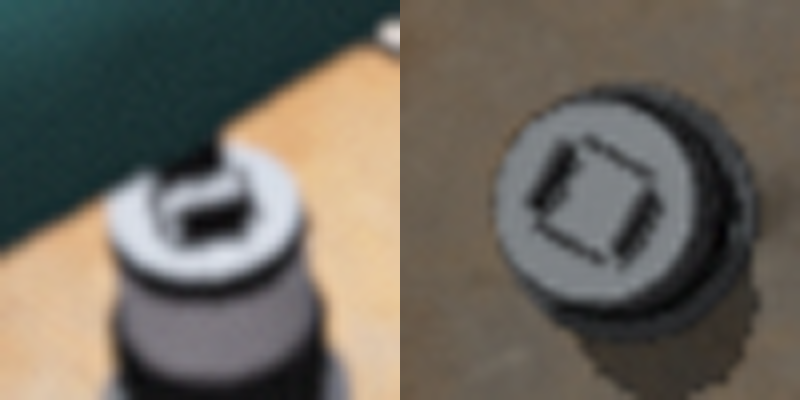

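Emit:
{"method": "arm_command", "body": {
  "series": [
    {"jaw": 90,"linear": [0.5,-3.5,0],"angular": [0,0,0]},
    {"jaw": 90,"linear": [0.5,-3.5,0],"angular": [0,0,0]},
    {"jaw": 90,"linear": [0.5,-3.5,0],"angular": [0,0,0]},
    {"jaw": 90,"linear": [0,-2.0,0],"angular": [0,0,0]},
    {"jaw": 90,"linear": [0,0,0],"angular": [0,0,0]}
  ]
}}

```text
time: 12.18
tcp_pos: [0.4552, -0.1568, 0.232]
tcp_rot: [[0.484, 0.875, 0.012], [0.875, -0.484, 0.004], [0.009, 0.009, -1.0]]
contact_force: [-0.1, -0.1, -0.1]
gripper_width: 0.644
```

```bash
python3 look.py 11 "[.469,.244,.10]" 25; python3 - <<'E'
from h import *
K=8
# top: tab strips
for tag,c0 in(("0",(379,194)),("11",None)):
    im=cv2.imread(f"pics/top{tag}.png"); u,v=c0 if c0 else (257,214); r=16
    s=cv2.resize(im[v-r:v+r,u-r:u+r],None,fx=K,fy=K,interpolation=cv2.INTER_CUBIC).astype(float)
    m=((s.max(2)>88)).astype(np.uint8)
    c=max(cv2.findContours(m,cv2.RETR_EXTERNAL,cv2.CHAIN_APPROX_NONE)[0],key=cv2.contourArea)
    e=cv2.fitEllipse(c); mm=np.zeros(m.shape,np.uint8); cv2.ellipse(mm,(e[0],(e[1][0]*.75,e[1][1]*.75),e[2]),1,-1)
    b=((s.max(2)<52)&(mm>0)).astype(np.uint8)
    nl,l,st,ce=cv2.connectedComponentsWithStats(b)
    z=.03 if tag=="0" else .120
    k=[i for i in range(1,nl) if st[i,4]>100]
    P=onplane("top",(ce[k]+.5)/K-.5+[u-r,v-r],z)*1000
    print(tag,"ellipse px",e[0]/np.array(K)+[u-r,v-r],np.array(e[1])/K,[(st[i,4],) for i in k],P.round(1), [np.linalg.norm(P[i]-P[0]).round(1) for i in range(len(P))])
th=np.linspace(0,2*np.pi,721)
im=cv2.imread("pics/scene11.png").max(2)
for c in (248,250,252,254,256,258): print(c,im[176:206,c])
for r in range(184,196): print(r,im[r,238:248],im[r,260:270])
for gap in(0,.003,.006):
  for z in(.091+gap+.004,.091+gap,.091):
    R=.032 if z>.091 or gap==0 else .033
    q=proj("scene",np.c_[.469+R*np.cos(th),.245+R*np.sin(th),np.full(721,z)]); print(gap,z,q[q[:,1].argmax()],q[:,0].min(),q[:,1].min())
E
```

```text
scene crop origin 228 163
top crop origin 232 189
12.2833 [ 0.45515531 -0.1546171   0.23206652] [ 0.01246833  0.00467204 -0.99991135] 61.07226104769056 [-0.17227919  0.22337187 -0.16666702] 0.6460334013418263
0 ellipse px [378.9375 193.9375] [37.71527863 37.71527863] [(np.int32(727),), (np.int32(786),), (np.int32(167),)] [[527.  -61.2  30. ]
 [511.2 -86.9  30. ]
 [488.3 -88.5  30. ]] [np.float64(0.0), np.float64(30.1), np.float64(47.3)]
11 ellipse px [254.25391197 212.43893814] [29.88406181 37.3644104 ] [(np.int32(347),), (np.int32(935),), (np.int32(780),)] [[496.3 228.7 120. ]
 [475.2 257.4 120. ]
 [460.2 231.8 120. ]] [np.float64(0.0), np.float64(35.7), np.float64(36.3)]
248 [85 84 79 79 74 72 71 69 66 63 64 62 63 61 60 60 58 59 58 55 57 59 56 56
 57 53 53 52 50 58]
250 [85 82 79 73 74 70 69 68 63 65 63 63 63 60 58 59 57 56 56 58 54 53 57 56
 53 55 53 51 52 72]
252 [82 79 77 74 71 69 70 69 64 65 62 59 62 59 58 59 57 56 56 56 55 57 55 53
 54 53 52 52 60 90]
254 [ 83  78  76  72  73  70  69  66  64  63  62  61  59  58  57  59  57  58
  58  56  58  55  56  54  54  48  51  53  77 107]

[... 1057 characters left out ...]
51 52 54 51]
0 0.095 [252.29600416 197.26733714] 241.12384206656668 180.46941307133287
0 0.091 [252.41898231 198.35530716] 241.26808944855173 181.55632435688625
0 0.091 [252.41898231 198.35530716] 241.26808944855173 181.55632435688625
0.003 0.098 [252.20346535 196.44824652] 241.01530901861094 179.65126514288073
0.003 0.094 [252.32679224 197.53977354] 241.15995348671635 180.74156364339774
0.003 0.091 [252.38969662 198.62692113] 240.8906380725274 181.30269995705476
0.006 0.101 [252.11066397 195.62647499] 240.90647705526982 178.83056505635727
0.006 0.097 [252.23434076 196.72157404] 241.05151986745759 179.92426419390958
0.006 0.091 [252.38969662 198.62692113] 240.8906380725274 181.30269995705476
```

View pics/z11.png

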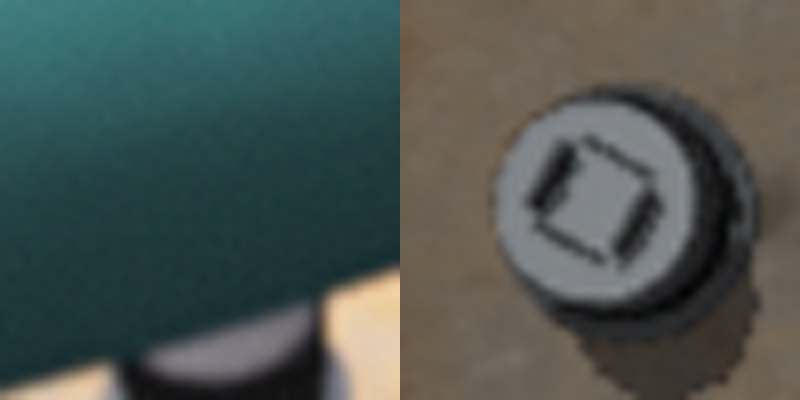

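```bash
python3 - <<'E'
from h import *
for t in("8","10"):
    im=cv2.imread(f"pics/scene{t}.png").max(2); print(t)
    for c in (244,248,252,256,260): print(c,im[188:206,c])
    for r in range(188,194): print(r,im[r,238:246],im[r,262:270])
E
```

```text
8
244 [ 84  78  77  78  78  75  73  63  53  60  83 102 108 110 105 104  98  85]
248 [106  71  54  51  54  62  72  76  76  64  49  45  76 109 119 120 121 119]
252 [121 112 106  98  85  77  78  77  79  74  59  39  54  91 115 121 123 123]
256 [134 134 134 117  91  79  77  79  77  70  49  40  70 104 120 120 121 121]
260 [144 117 109 132 165 176 162 126  77  39  42  73 101 115 118 115 118 118]
188 [210 211 204 178 131  92  84  94] [190 194 178 170 193 208 212 215]
189 [214 213 205 166 112  77  78  78] [189 192 178 145 160 185 195 199]
190 [217 218 208 170 109  79  77  76] [190 192 172 124 132 169 187 193]
191 [217 220 212 176 116  77  78  78] [192 186 154 107 122 165 187 192]
192 [220 220 214 179 118  79  78  77] [189 168 126  89 130 174 186 187]
193 [219 220 212 176 115  76  75  78] [175 138  86  84 142 177 187 188]
10
244 [230 231 230 230 228 218 191 137  81  65  94 114 119 120 121 116 111  92]
248 [174 165 152 146 163 194 217 223 194 122  50  41  81 113 125 126 127 130]
252 [144  71  24  20  44 103 178 220 215 163  84  33  64 104 125 129 127 128]
256 [ 78  26  15  33  95 172 222 230 198 134  56  34  73 109 124 127 126 125]
260 [187 172 182 209 223 225 213 162  89  37  41  75 107 120 122 122 122 123]
188 [ 84 121 156 187 209 226 230 221] [230 231 218 192 208 227 228 229]
189 [149 184 203 212 219 229 231 222] [230 231 213 169 187 217 229 230]
190 [199 217 220 214 216 229 230 228] [229 229 201 143 162 209 228 230]
191 [222 226 221 205 207 226 230 231] [231 219 177 119 151 205 226 229]
192 [227 227 217 193 186 216 228 230] [224 193 133 102 161 211 227 229]
193 [225 225 215 180 157 190 218 230] [200 150  88  95 172 215 227 227]
```

The last pictures agree that the cap is locked:
- **Tabs:** they measure 29.7 mm apart, against 30.1 mm before the grasp. If the catches were stuck in the bore it would be about 23 mm.
- **Height:** the flange underside sits at row 197.5, where a cap 3 mm above home should appear.
- **Robot:** the arm is clear of everything.

I'll hand it in now.

```bash
python3 -c "
from cell import manip
print(manip.finish_job()); print(manip.observe()['time'])"
```

```text
the job is handed in; nothing more can be done
None
the job is handed in; nothing more can be done
```

The cap is back on the lens and, by my last checks, locked in place. I handed the job in at about 12.3 s; no verdict is reported.

**What I did:** I pinched the cap's tabs, lifted it over the lens and lowered it into the mouth. The sprung ring began to push back with the TCP at about 105 mm, which puts the rim at about 91 mm. I kept the tabs pinched and pressed in steps of about 1 mm, to a peak of about 8.5 N including the cap's weight. That left the cap about 1 mm short of the hard stop. Then I opened the jaws, rose straight up and backed away.

**Last checks:**
- **Tabs sprung out:** they measure 29.7 mm apart, centre to centre, against 30.1 mm before the grasp. Catches stuck in the bore would give about 23 mm.
- **Height:** the flange sits at the picture row expected for a cap resting 3 mm above home.
- **Level:** it looks level in both views, but only to about a pixel.
- **Forces:** they returned to about zero on release, and the arm is touching nothing.
- **Other objects:** I never went near the drill chuck, loupe, tin lid or green look-alike, but I did not measure them again afterwards.

**What disagreed or fell short:**
- The cameras gave rim heights from about 82 to 89 mm, lower than the 91 mm felt by contact. I relied on contact for the depth.
- Sideways force reached about 4 N while pressing, from slight off-centre contact, and my small correction barely reduced it.
- In the very last scene picture the arm hid the cap, so the height check comes from the picture just before it.

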